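# Clear a jam at the milk sampler and lock its service cover

### The job

Finish clearing a jam at the milk sampler: put the toppled empty cup that lies on the sampler's belt into the waste bin, and secure the sloping service cover by pushing its sprung wing stud in and turning it clockwise until it locks and stays in by itself. Do not knock over or shift the full cup standing on the same belt.

Things in the scene. Friction and masses are not known exactly. Their poses are not given: they have to be found in the camera images.
- sampler: Milk sampler, fixed; origin on the table under the cover's middle, -x its front, y along its belt. Deck 12 mm high (x -200..125, y +-130), black belt at x -190..-90. White housing behind (x -75..115, y +-115): roof slopes up 35 degrees from 55 mm at the front to 160 mm at x 75, then level; grey cover on the slope, already shut. Post at x 95, y -80, its arm 257 mm high, reaches to y -215.
- stud_grip (a point): Grip point of the stud's wing at the cover's middle: plain aluminium, 70 mm long (its y), 12 thick (its x), 24 tall (its z = stud axis, out of the cover, 35 degrees from vertical). With the stud out, the point is 36 mm from the cover, 10 mm below the wing's outer face; the wing's lower edge is 22 mm from the cover. Moves and turns with the wing. Unlocked, the wing lies along the belt.
- stud_press (a joint): How far the stud is pushed in along its axis, m: 0 out, 0.012 bottomed. Spring 6 N at 0, 12 N bottomed. Turning is free only while it is held at least 0.008 in. Once locked and let go it springs back to about 0.003 and stays; let go part-way through the turn it stays near 0.008, not locked.
- stud_turn (a joint): Turn of the stud, rad, growing clockwise as seen from outside, facing the cover (about -z of stud_grip). 0 to 0.16 is play while unlocked; the lock is reached from about 1.27; hard stop at 1.45. Friction 0.04 N m.
- cup_mid (a point): Centre of the toppled empty cup: white plastic tube, 38 mm diameter, 95 mm long, about 30 g, lying on the belt along x of this point (open end +x), centre 19 mm above the belt, z up. Its open flip lid, a disc 38 mm across, 4 thick, sticks out sideways at the open end (x 45, y -41 mm) and keeps it from rolling. Grasp across the tube (along y) near the middle.
- bin: Waste bin, fixed, open grey plastic box 170 x 170 mm, 130 mm high, walls and floor 4 mm; origin at the centre of its underside, sides along x and y. To the robot's left or right.
- rack: Steel rack with five full cups, fixed, 240 mm long (x), 60 mm wide (y), 100 mm high; origin at the centre of its underside. On the side where the bin is not. Not part of the job.
- full_cup_mid (a point): Centre of the full cup standing upright on the belt (38 mm in diameter, 42 mm at its lid, 95 mm tall, 47.5 mm from its foot to this point, loose, z up). To be left alone.

How it is judged:
At the end, for the whole second after the job is handed in: The stud is locked: turned at least 1.15 rad and sprung back to between 1.5 and 4.5 mm in. The empty cup is in the bin (its centre within the walls and below the rim, under 110 mm above the bin's underside). The full cup stands upright (within 0.3 rad) within 30 mm of where it was (value of joint stud_turn above 1.15 rad and value of joint stud_press between 0.0015 and 0.0045 m and x of cup_mid in the frame of bin between -0.08 and 0.08 m and y of cup_mid in the frame of bin between -0.08 and 0.08 m and z of cup_mid in the frame of bin below 0.11 m and angle between full_cup_mid's own z axis and vertical below 0.3 rad and distance of full_cup_mid from where it was at the start of the episode below 0.03 m); the robot touches nothing.
It fails at once if the full cup on the belt is knocked over or shifted by more than 30 mm (angle between full_cup_mid's own z axis and vertical above 0.5 rad or distance of full_cup_mid from where it was at the start of the episode above 0.03 m).
It also fails if it takes over 53 s, if anything falls off the work surface, if the arm or the gripper's body presses on something with over 40 N, if the wrist force passes 120 N, or if a joint passes its speed limit or range.

### The arm

A 6-joint arm with a two-finger parallel gripper is mounted at the origin on the work surface. World frame = base frame: x ahead of the robot, y to its left, z up, the work surface at z = 0. Lengths are in m, angles in rad, forces in N, time in s.
With the tool pointing down it reaches from about 0.25 to 0.775 m from the base axis. Payload 4 kg.
Tool frame: the origin (TCP) lies at the very end of the fingers, on their centre line; the grasp point (between the pads) lies 19 mm behind it; z points along the fingers, y is the line along which they close (so a half turn about z gives the same grasp; the last joint's range is limited). The gripper opens to 94 mm and grips with 3 to 60 N. Pads are 16 mm wide; open, the fingers measure 119 mm over their backs; the gripper's body (75 mm by 177 mm) begins 78 mm behind the grasp point.
Start: joints at [-1.341, 0.087, 1.371, -0, 1.684, -0.103], TCP at [0.18, -0.52, 0.206] pointing down, gripper open.
Joint ranges: [-3.1, 3.1], [-0.76, 2.03], [0.27, 2.55], [-1.08, 4.22], [0.17, 2.65], [-2.57, 2.57]. Speed limits (rad/s): [2.79, 2.79, 3.14, 3.14, 3.14, 3.14].

### API

Orientations are given as [roll, pitch, yaw] about the fixed x, y, z axes, in that order (R = Rz(yaw) Ry(pitch) Rx(roll)).
In Python, from bench import robot, vision gives the robot as it stands.
- The arm moves only by the shell command python3 -m crank 'ROWS'. ROWS is JSON, a list of rows, each a list of 3 entries, a list of its own where there are three numbers: the closure, from 0 (fully open) to 1 (shut), then the shift along the tool's x, y, z in m, then the turn, a rotation vector about the tool's x, y, z in degrees. A call has 1 to 8 rows; each row shifts and turns the commanded pose from where the row before left it, along the tool's axes as they then stand; what a row does not reach is not made up. A row lasts 1/10 s, in which the tool goes at most 50 mm and 8.59 degrees, less where a joint would pass 70% of its speed; a pose out of reach is approached as far as the arm can. A call with a gripper value outside its range is refused whole. The fingers move at their own pace and stop on an object; the grip force is fixed at half the most. Time passes only in rows, so rows that do not move let the fingers close. It gives the time, the measured TCP pose, the force, the opening and the grip force at its end, in the units of the state.
- robot.get_obs(): the state, without advancing time (a new reading comes with each control period).
- vision.snapshot(name): name is "side" or "top"; returns a dict with "color" (400x640x3 uint8, red, green, blue), "z_map" (400x640 float32, m along the optical axis (not along the pixel's ray), 0 where there is no reading), "fx", "fy", "cx", "cy" (pixels), "dist" ([k1, k2, p1, p2, k3] as OpenCV has them; the pictures are not rectified), "R" (3x3) and "t" (3): a world point X has camera coordinates R X + t. Camera axes: x right, y down, z forward; pixel columns grow to the right and rows downward; lengths in m; the calibration is good to about 2 mm. A picture is of the moment at which its call begins.
- robot.close_job(): hands the job in; it is judged then, once.
The state is a dict: "time": time; "joint_positions": joint angles; "qvel": joint speeds; "joint_torque": joint torques, N m; "tool_pos": TCP position; "ee_rot": TCP orientation; "wrist_force": force on the tool from outside, world axes, zero at the start; "wrist_torque": the same for the moment, N m; "width": finger opening in m; "finger_force": force on a finger pad.
Only numpy, scipy, OpenCV 4.12 (cv2) and the standard library are available. Lean on these libraries where they do the work, as an engineer would, in place of code of your own. Each camera call takes 0.05 s, during which the arm holds its last target. There are 200 camera calls.

## Working session

There is one attempt and no reset: what is moved stays moved. The work goes in short steps, Python scripts to look and compute and a shell command to move; the robot and the scene stay as the last step left them, time stands still between calls to the robot, and variables do not carry over. Pictures are saved under pics/ and viewed, at most 10 in all, crops included, and the job is handed in when it is done.

```bash
mkdir -p pics; ls
python3 - <<'E'
from bench import robot, vision
import cv2,numpy as np
for n in("top","side"):
    s=vision.snapshot(n); cv2.imwrite(f"pics/{n}0.png",s["color"][:,:,::-1]); np.savez(f"{n}0.npz",**s)
    print(n,s["fx"],s["fy"],s["cx"],s["cy"],s["dist"],s["R"],s["t"])
o=robot.get_obs();print(o)
E
```

```text
pics
top 518.8807341896799 518.8807341896799 311.5158584003671 208.409686296681 [-0.17128992  0.          0.          0.          0.        ] [[-0.0279179  -0.99950873 -0.01424387]
 [-0.98981882  0.02963117 -0.13921455]
 [ 0.13956822  0.01021228 -0.9901598 ]] [0.02533217 0.56158984 1.26073853]
side 452.34317183759015 452.34317183759015 320.24160156707455 197.48719984684035 [-0.06545758  0.          0.          0.          0.        ] [[-0.82649944 -0.5629046  -0.00608943]
 [-0.27242178  0.40940987 -0.87072954]
 [ 0.49263074 -0.71799858 -0.4917245 ]] [0.45879438 0.24556343 1.07030559]
{'time': 0.1, 'joint_positions': array([-1.34107441e+00,  8.78440100e-02,  1.37210174e+00, -3.60759255e-05,
        1.68358290e+00, -1.03091364e-01]), 'qvel': array([ 5.34778548e-05, -3.04490139e-03, -3.58216214e-03, -2.84073438e-04,
       -9.60861340e-04,  5.93270974e-04]), 'joint_torque': array([ 1.84660661e-03, -3.41251087e+01, -3.03301907e+01,  7.18184514e-02,
        3.04503052e-02, -9.69540497e-05]), 'tool_pos': array([ 0.17956188, -0.51934039,  0.20444219]), 'ee_rot': array([-3.13966325e+00, -1.63566241e-04,  3.32809096e-01]), 'wrist_force': array([-0.37051733,  0.73424292, -0.37123405]), 'wrist_torque': array([-0.00279835,  0.04694762, -0.04663593]), 'finger_force': 0.0, 'width': 0.09387744934694693}
```

View pics/top0.png

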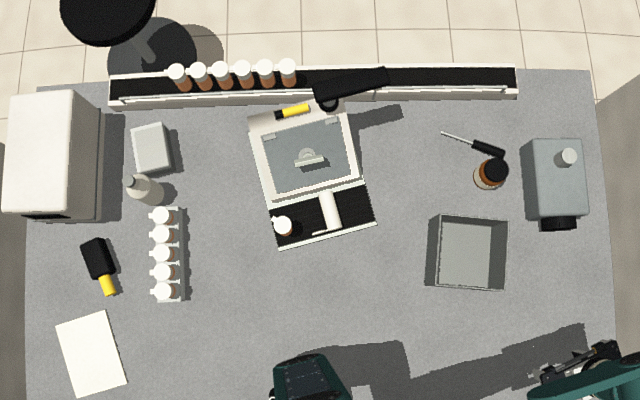

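View pics/side0.png

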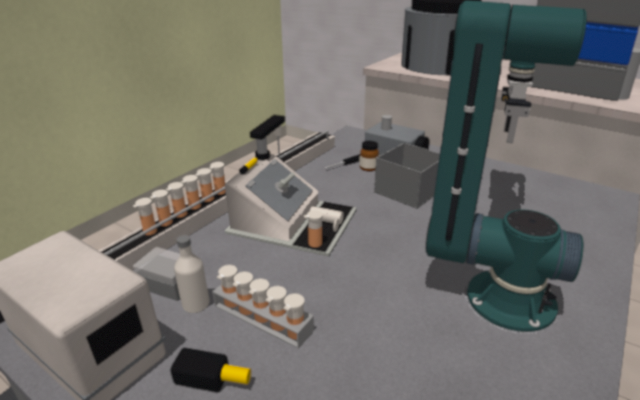

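The top view shows the sampler at about (315,175), the wing at (310,157), the toppled cup at (330,210) with its lid at (322,232), the full cup at (284,226), the bin at (467,252), and the arm/post at (350,85). In the side view the full cup is at (316,228), the toppled one at (328,215) and the wing at (286,185).

```bash
cat > h.py <<'E'
import numpy as np,cv2
def load(n): return dict(np.load(n))
def ray(s,uv):
    K=np.array([[s["fx"],0,s["cx"]],[0,s["fy"],s["cy"]],[0,0,1]]);
    p=cv2.undistortPoints(np.array(uv,float).reshape(-1,1,2),K,s["dist"])[:,0]
    d=np.c_[p,np.ones(len(p))]; R,t=s["R"],s["t"]
    return -R.T@t, d@R, p
def onplane(s,uv,z):
    c,d,_=ray(s,uv); return c+d*((z-c[2])/d[:,2])[:,None]
def pts(s):
    v,u=np.mgrid[0:400,0:640]; c,d,_=ray(s,np.c_[u.ravel(),v.ravel()])
    P=c+d*s["z_map"].ravel()[:,None]; P[s["z_map"].ravel()==0]=np.nan
    return P.reshape(400,640,3)
E
python3 - <<'E'
from h import *
np.set_printoptions(precision=4,suppress=True)
s=load("top0.npz")
a=s["color"][70:260,235:395,::-1]; a=cv2.resize(a,None,fx=3.1,fy=3.1,interpolation=cv2.INTER_CUBIC)
cv2.imwrite("pics/crop.png",a)
P=pts(s); P2=pts(load("side0.npz"))
print("deck corners",onplane(s,[[272,211],[281,249],[377,222]],.012))
print("bin rim",onplane(s,[[440,215],[508,219],[501,291],[426,287]],.13))
for n,(u,v) in dict(wing=(310,157),wl=(298,160),wr=(324,155),cup=(330,210),lid=(320,232),full=(282,224),cov=(290,180),cov2=(345,150),cov3=(275,145),post=(320,100),arm=(380,78)).items(): print(n,P[v,u])
E
```

```text
deck corners [[ 0.5623  0.1108  0.012 ]
 [ 0.4643  0.0897  0.012 ]
 [ 0.5259 -0.1567  0.012 ]]
bin rim [[ 0.5247 -0.2923  0.13  ]
 [ 0.51   -0.4569  0.13  ]
 [ 0.3417 -0.4282  0.13  ]
 [ 0.3588 -0.2502  0.13  ]]
wing [0.6705 0.0082 0.137 ]
wl [0.662  0.0363 0.1464]
wr [ 0.683  -0.0254  0.1022]
cup [ 0.5557 -0.0369  0.0469]
lid [ 0.5015 -0.0103  0.0469]
full [0.5179 0.0796 0.1028]
cov [0.6277 0.0592 0.0827]
cov2 [ 0.6931 -0.0766  0.1052]
cov3 [0.702  0.0901 0.1385]
post [ 0.7703 -0.0182  0.2493]
arm [ 0.8149 -0.1509  0.2566]
```

View pics/crop.png

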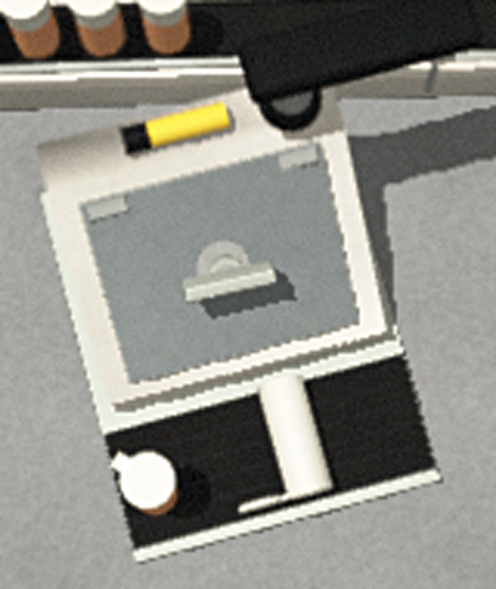

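The crop shows the wing at about (228,282), the tube axis running from (281,378) to (308,491), the lid at (255,502) and the full cup's lid at (147,478). Next I'll fit these positions.

Run:
```python
from h import *
np.set_printoptions(precision=4,suppress=True)
for nm in("top0.npz","side0.npz"):
    s=load(nm); P=pts(s).reshape(-1,3); c=s["color"].reshape(-1,3).astype(int)
    ok=np.isfinite(P[:,0]); P=P[ok]; c=c[ok]
    print(nm)
    # bin rim & floor
    b=(P[:,2]>.122)&(P[:,2]<.14)&(abs(P[:,0]-.434)<.11)&(abs(P[:,1]+.357)<.12)
    if b.sum()>10: print("bin rim",cv2.minAreaRect(P[b,:2].astype(np.float32)*1000),b.sum())
    # deck front edge / cover plane
    x=np.array([.970,.2425]);x/=np.linalg.norm(x);y=np.array([-x[1],x[0]]);o=np.array([.689,.015])
    L=np.c_[(P[:,:2]-o)@x,(P[:,:2]-o)@y,P[:,2]]
    m=(abs(L[:,0])<.05)&(abs(L[:,1])<.075)&(abs(L[:,1])>.042)&(L[:,2]>.05)&(L[:,2]<.17)
    q=L[m]; A=np.c_[q[:,:2],np.ones(len(q))]; k=np.linalg.lstsq(A,q[:,2],rcond=None)[0]; r=q[:,2]-A@k
    m2=abs(r)<.006;k=np.linalg.lstsq(A[m2],q[m2,2],rcond=None)[0]
    print("cover plane z=",k,"slope",np.degrees(np.arctan(k[:2])),"res",r[m2].std(),m.sum())
    n=np.array([-np.sin(np.radians(35)),0,np.cos(np.radians(35))])
    e=np.array([n[2],0,-n[0]])
    p0=np.array([0,0,k[2]])
    h=(L-p0)@n; a=(L-p0)@e
    for lo,hi in((.041,.054),(.02,.041)):
        w=(h>lo)&(h<hi)&(abs(a)<.05)&(abs(L[:,1])<.06)
        print("wing h",lo,w.sum(),"h",np.median(h[w]),"a",np.percentile(a[w],[2,50,98]),"y",np.percentile(L[w,1],[0,3,50,97,100]))
    # cups
    w=(L[:,0]<-.085)&(L[:,0]>-.2)&(abs(L[:,1])<.12)&(L[:,2]>.095)&(L[:,2]<.115)
    if w.sum()>3:print("full top L",L[w].mean(0),"W",P[w].mean(0),np.ptp(L[w],axis=0),w.sum())
    w=(L[:,0]<-.08)&(L[:,0]>-.21)&(L[:,1]<.045)&(L[:,1]>-.12)&(L[:,2]>.033)&(L[:,2]<.06)
    if w.sum()>3:
        print("tube L",np.median(L[w],0),np.percentile(L[w],[0,3,97,100],axis=0).tolist(),w.sum())
s=load("top0.npz"); c=s["color"]
# colour mask for tube
g=c.min(2); M=((g>140)).astype(np.uint8); R=np.zeros_like(M); R[186:240,306:348]=1
v,u=np.nonzero(M&R); 
X=onplane(s,np.c_[u,v],.031); l=np.c_[(X[:,:2]-o)@x,(X[:,:2]-o)@y]
k=(l[:,0]>-.185)&(l[:,0]<-.085)&(abs(l[:,1]+.02)<.05)
for t in np.arange(-.20,-.07,.01):
    j=(abs(l[:,0]-t)<.005)
    if j.any(): print(round(t,3),l[j,1].min().round(4),l[j,1].max().round(4),j.sum())
```

```text
top0.npz
bin rim ((435.49774169921875, -364.98846435546875), (172.42974853515625, 171.74234008789062), 82.05570220947266) 594
cover plane z= [ 0.7001 -0.0075  0.1152] slope [34.9963 -0.4295] res 0.0025971356656863814 1310
wing h 0.041 148 h 0.04530819514586984 a [-0.014  -0.0069 -0.0007] y [-0.0309 -0.0288  0.0023  0.0358  0.0382]
wing h 0.02 107 h 0.029740590779700864 a [-0.0059 -0.0019  0.0052] y [-0.0304 -0.0271  0.0048  0.0358  0.0387]
full top L [-0.1517  0.1035  0.1056] W [0.5168 0.0786 0.1056] [0.0464 0.036  0.0137] 237
tube L [-0.142  -0.0166  0.0455] [[-0.1887655426616958, -0.11044042494632575, 0.03316241678976173], [-0.18774030129628205, -0.059514599905930485, 0.03482293781346591], [-0.08050900282809842, 0.02021179459024486, 0.05209590145626999], [-0.08002596553474887, 0.04182905034637245, 0.05830500395764582]] 602
side0.npz
bin rim ((436.5564270019531, -362.7894592285156), (178.60662841796875, 171.49252319335938), 82.4797592163086) 351
cover plane z= [ 0.7004 -0.0027  0.1153] slope [35.0062 -0.1559] res 0.0020930290354483024 522
wing h 0.041 62 h 0.04552864824479953 a [-0.
[... 179 characters left out ...]
l top L [-0.1521  0.1052  0.1062] W [0.516  0.0801 0.1062] [0.0475 0.0362 0.014 ] 106
tube L [-0.1562 -0.0065  0.0461] [[-0.1877371615993063, -0.03519937780685872, 0.033026227271942266], [-0.18698250461212215, -0.027859498356824254, 0.03382047972882002], [-0.097177340803809, 0.03849362362529575, 0.0515696674086326], [-0.0803455615088176, 0.042654090883503595, 0.052985635090409766]] 244
-0.2 -0.0468 0.0541 134
-0.19 -0.0344 0.0411 41
-0.18 -0.0351 0.0404 73
-0.17 -0.0351 0.0005 56
-0.16 -0.0348 0.0001 55
-0.15 -0.0352 0.0005 58
-0.14 -0.0356 0.0001 57
-0.13 -0.0353 0.0005 55
-0.12 -0.0356 0.0001 56
-0.11 -0.0353 0.0001 56
-0.1 -0.0759 0.0318 84
-0.09 -0.0773 0.0311 152
-0.08 -0.0187 0.0283 13
```

```bash
cat >> h.py <<'E'
from scipy.spatial.transform import Rotation as Ro
YAW=np.arctan2(.2425,.970); O=np.array([.689,.015,0])
def W(l): return O+Ro.from_euler("z",YAW).apply(l)
def plan(p,rpy,N,p0=None,rpy0=None):
    """equal per-row shift (mm) and turn (deg) from the present pose to the target in N rows"""
    if p0 is None:
        from bench import robot
        o=robot.get_obs(); p0,rpy0=o["tool_pos"],o["ee_rot"]
    R0=Ro.from_euler("xyz",rpy0); R1=Ro.from_euler("xyz",rpy) if not isinstance(rpy,Ro) else rpy
    w=(R0.inv()*R1).as_rotvec()/N
    S=sum(Ro.from_rotvec(w*k).as_matrix() for k in range(N))
    s=np.linalg.solve(S,R0.inv().apply(np.asarray(p)-p0))
    print(N,"rows: shift mm",(s*1e3).round(2),"turn deg",np.degrees(w).round(3))
E
python3 - <<'E'
from h import *
c=W([-.14,-.0175,.022]); print(c)
plan([c[0],c[1],.2],[np.pi,0,YAW],14)
E
```

```text
[ 0.55742442 -0.03593248  0.022     ]
14 rows: shift mm [ 35.8  -25.3    0.35] turn deg [-0.008 -0.     0.359]
```

```bash
python3 -m crank '[[0,[0.0358,-0.0253,0],[0,0,0.36]],[0,[0.0358,-0.0253,0],[0,0,0.36]],[0,[0.0358,-0.0253,0],[0,0,0.36]],[0,[0.0358,-0.0253,0],[0,0,0.36]],[0,[0.0358,-0.0253,0],[0,0,0.36]],[0,[0.0358,-0.0253,0],[0,0,0.36]],[0,[0.0358,-0.0253,0],[0,0,0.36]]]'
python3 -m crank '[[0.2,[0.0358,-0.0253,0],[0,0,0.36]],[0.2,[0.0358,-0.0253,0],[0,0,0.36]],[0.2,[0.0358,-0.0253,0],[0,0,0.36]],[0.2,[0.0358,-0.0253,0],[0,0,0.36]],[0.2,[0.0358,-0.0253,0],[0,0,0.36]],[0.2,[0.0358,-0.0253,0],[0,0,0.36]],[0.2,[0.0358,-0.0253,0],[0,0,0.36]],[0.2,[0,0,0],[0,0,0]]]'
python3 - <<'E'
from h import *
c=W([-.14,-.0175,.022])
plan(c,[np.pi,0,YAW],5)
E
```

```text
time: 0.8
tool_pos: [0.3639, -0.2723, 0.2051]
ee_rot: [-3.141, 0.0, 0.288]
wrist_force: [0.3, -0.3, -0.0]
width: 0.0944
finger_force: 0.0
time: 1.6
tool_pos: [0.5593, -0.0324, 0.2038]
ee_rot: [-3.139, 0.001, 0.251]
wrist_force: [0.8, -1.1, -0.0]
width: 0.0755
finger_force: 0.0
5 rows: shift mm [-0.52  0.64 36.36] turn deg [-0.028  0.011  0.067]
```

```bash
python3 -m crank '[[0.2,[-0.0005,0.0006,0.036],[0,0,0.07]],[0.2,[-0.0005,0.0006,0.036],[0,0,0.07]],[0.2,[-0.0005,0.0006,0.036],[0,0,0.07]],[0.2,[-0.0005,0.0006,0.036],[0,0,0.07]],[0.2,[-0.0005,0.0006,0.036],[0,0,0.07]],[0.2,[0,0,0],[0,0,0]],[0.2,[0,0,0],[0,0,0]]]'
python3 - <<'E'
from h import *
c=W([-.14,-.0175,.022])
plan(c,[np.pi,0,YAW],1)
E
```

```text
time: 2.3
tool_pos: [0.5552, -0.0405, 0.0253]
ee_rot: [-3.141, 0.002, 0.238]
wrist_force: [1.4, -0.5, 0.3]
width: 0.0753
finger_force: 0.0
1 rows: shift mm [ 3.26 -3.95  3.33] turn deg [-0.023  0.095 -0.392]
```

```bash
python3 -m crank '[[0.2,[0.003,-0.004,0.003],[0,0,-0.4]],[0.5,[0,0,0],[0,0,0]],[1,[0,0,0],[0,0,0]],[1,[0,0,0],[0,0,0]],[1,[0,0,0],[0,0,0]],[1,[0,0,0],[0,0,0]],[1,[0,0,0],[0,0,0]],[1,[0,0,0],[0,0,0]]]'
python3 - <<'E'
from h import *
plan([.556,-.037,.26],[np.pi,0,YAW],6)
plan([.436,-.363,.26],[np.pi,0,YAW],9,[.556,-.037,.26],[np.pi,0,YAW])
E
```

```text
time: 3.1
tool_pos: [0.558, -0.0355, 0.0227]
ee_rot: [3.141, -0.0, 0.246]
wrist_force: [-0.5, -0.1, 1.5]
width: 0.0375
finger_force: 30.0
6 rows: shift mm [ -0.37   0.17 -39.56] turn deg [ 0.002 -0.002  0.007]
9 rows: shift mm [-21.72  31.91   0.  ] turn deg [0. 0. 0.]
```

```bash
python3 -m crank '[[1,[0,0,-0.03],[0,0,0]],[1,[0,0,-0.04],[0,0,0]],[1,[0,0,-0.042],[0,0,0]],[1,[0,0,-0.042],[0,0,0]],[1,[0,0,-0.042],[0,0,0]],[1,[0,0,-0.042],[0,0,0]]]'
python3 -m crank '[[1,[-0.015,0.022,0],[0,0,0]],[1,[-0.022,0.033,0],[0,0,0]],[1,[-0.022,0.033,0],[0,0,0]],[1,[-0.022,0.033,0],[0,0,0]],[1,[-0.022,0.033,0],[0,0,0]],[1,[-0.022,0.033,0],[0,0,0]],[1,[-0.022,0.033,0],[0,0,0]],[1,[-0.022,0.033,0],[0,0,0]]]'
python3 -m crank '[[1,[-0.022,0.033,0],[0,0,0]],[1,[-0.007,0.01,0],[0,0,0]],[1,[0,0,0],[0,0,0]],[1,[0,0,0],[0,0,0]]]'
python3 - <<'E'
from h import *
plan([.436,-.363,.14],[np.pi,0,YAW],4)
E
```

```text
time: 3.7
tool_pos: [0.5575, -0.0354, 0.262]
ee_rot: [3.142, 0.0, 0.246]
wrist_force: [0.5, 0.7, -1.1]
width: 0.0373
finger_force: 30.0
time: 4.5
tool_pos: [0.4546, -0.3233, 0.2603]
ee_rot: [-3.141, 0.0, 0.246]
wrist_force: [-0.1, -1.1, 0.1]
width: 0.0372
finger_force: 30.0
time: 4.9
tool_pos: [0.4382, -0.3698, 0.2603]
ee_rot: [-3.141, -0.0, 0.246]
wrist_force: [0.6, -0.7, 0.3]
width: 0.0376
finger_force: 30.0
4 rows: shift mm [-0.11 -1.77 30.09] turn deg [-0.014 -0.006  0.018]
```

```bash
python3 -m crank '[[1,[0,-0.0018,0.03],[0,0,0]],[1,[0,-0.0018,0.03],[0,0,0]],[1,[0,-0.0018,0.03],[0,0,0]],[1,[0,-0.0018,0.03],[0,0,0]],[1,[0,0,0],[0,0,0]],[0.2,[0,0,0],[0,0,0]],[0.2,[0,0,0],[0,0,0]],[0.2,[0,0,0],[0,0,0]]]'
python3 -m crank '[[0.2,[0,0,0],[0,0,0]],[0.2,[0,0,-0.03],[0,0,0]],[0.2,[0,0,-0.04],[0,0,0]],[0.2,[0,0,-0.04],[0,0,0]],[0.2,[0,0,-0.04],[0,0,0]],[0.2,[0,0,0],[0,0,0]]]'
cat >> h.py <<'E'
t35=np.radians(35); n=np.array([-np.sin(t35),0,np.cos(t35)]); e=np.array([n[2],0,-n[0]])
RS=Ro.from_euler("z",YAW)*Ro.from_matrix(np.c_[[0,1,0],e,-n])
def stud(h,a=-.007,y=.005): return W(np.array([0,y,.1152])+h*n+a*e)
E
python3 - <<'E'
from h import *
from bench import robot,vision
s=vision.snapshot("top"); cv2.imwrite("pics/top1.png",s["color"][:,:,::-1])
print(stud(.12),stud(.02),RS.as_euler("xyz"))
plan(stud(.12),RS,15)
E
```

```text
time: 5.7
tool_pos: [0.4373, -0.3645, 0.1432]
ee_rot: [3.138, -0.002, 0.246]
wrist_force: [0.1, -0.9, 0.3]
width: 0.0577
finger_force: 0.0
time: 6.3
tool_pos: [0.4377, -0.3655, 0.2992]
ee_rot: [3.129, -0.008, 0.245]
wrist_force: [0.1, 0.1, 0.2]
width: 0.0754
finger_force: 0.0
[0.61545036 0.00176647 0.20948321] [0.67109544 0.01567774 0.12756801] [2.53072742 0.         1.81577499]
15 rows: shift mm [28.62 -6.43  6.78] turn deg [-1.789  1.836 -5.788]
```

View pics/top1.png

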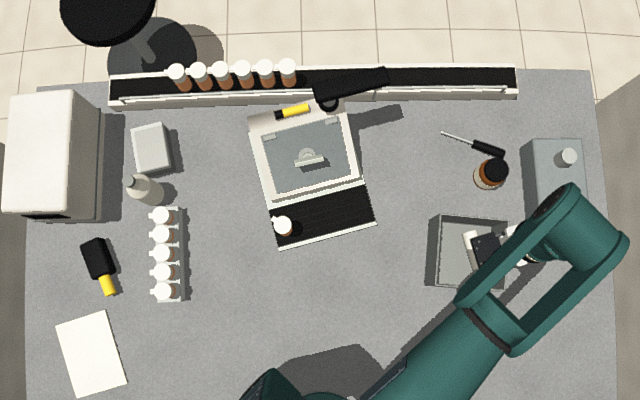

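The belt is clear except for the full cup, still at (284,226). A white edge shows inside the bin at (473,245). Next is the stud.

```bash
python3 -m crank '[[0.55,[0.0286,-0.0064,0.0068],[-1.79,1.84,-5.79]],[0.55,[0.0286,-0.0064,0.0068],[-1.79,1.84,-5.79]],[0.55,[0.0286,-0.0064,0.0068],[-1.79,1.84,-5.79]],[0.55,[0.0286,-0.0064,0.0068],[-1.79,1.84,-5.79]],[0.55,[0.0286,-0.0064,0.0068],[-1.79,1.84,-5.79]],[0.55,[0.0286,-0.0064,0.0068],[-1.79,1.84,-5.79]],[0.55,[0.0286,-0.0064,0.0068],[-1.79,1.84,-5.79]],[0.55,[0.0286,-0.0064,0.0068],[-1.79,1.84,-5.79]]]'
python3 -m crank '[[0.55,[0.0286,-0.0064,0.0068],[-1.79,1.84,-5.79]],[0.55,[0.0286,-0.0064,0.0068],[-1.79,1.84,-5.79]],[0.55,[0.0286,-0.0064,0.0068],[-1.79,1.84,-5.79]],[0.55,[0.0286,-0.0064,0.0068],[-1.79,1.84,-5.79]],[0.55,[0.0286,-0.0064,0.0068],[-1.79,1.84,-5.79]],[0.55,[0.0286,-0.0064,0.0068],[-1.79,1.84,-5.79]],[0.55,[0.0286,-0.0064,0.0068],[-1.79,1.84,-5.79]],[0.55,[0,0,0],[0,0,0]]]'
python3 -m crank '[[0.55,[0,0,0],[0,0,0]],[0.55,[0,0,0],[0,0,0]]]'
python3 - <<'E'
from h import *
from bench import robot
print(robot.get_obs()["joint_positions"].round(3))
plan(stud(.12),RS,1)
E
```

```text
time: 7.15
tool_pos: [0.5984, -0.1974, 0.2463]
ee_rot: [2.818, -0.13, 1.088]
wrist_force: [1.1, 0.2, 0.4]
width: 0.0422
finger_force: 0.0
time: 7.95
tool_pos: [0.6107, 0.0056, 0.2007]
ee_rot: [2.541, -0.012, 1.82]
wrist_force: [-0.5, -0.1, -0.1]
width: 0.0423
finger_force: 0.0
time: 8.15
tool_pos: [0.6145, 0.0022, 0.2061]
ee_rot: [2.534, -0.008, 1.815]
wrist_force: [0.3, 0.5, 0.2]
width: 0.0424
finger_force: 0.0
[-0.248 -0.179  1.749  0.324  1.048 -0.577]
1 rows: shift mm [-0.65  2.63 -2.34] turn deg [-0.206 -0.347 -0.302]
```

Everything is in place. I'll correct the pose and take a side look before descending.

```bash
python3 -m crank '[[0.55,[-0.0006,0.002,0.028],[-0.2,-0.35,-0.3]],[0.55,[0,0,0.03],[0,0,0]],[0.55,[0,0,0],[0,0,0]],[0.55,[0,0,0],[0,0,0]],[0.55,[0,0,0],[0,0,0]]]'
python3 - <<'E'
from h import *
from bench import robot,vision
s=vision.snapshot("side"); np.savez("side1.npz",**s)
cv2.imwrite("pics/side1.png",cv2.resize(s["color"][130:260,210:370,::-1],None,fx=4.5,fy=4.5,interpolation=cv2.INTER_CUBIC))
plan(stud(.021),RS,3)
E
```

```text
time: 8.65
tool_pos: [0.6486, 0.0105, 0.1612]
ee_rot: [2.529, 0.001, 1.817]
wrist_force: [-0.3, 0.1, 0.3]
width: 0.0423
finger_force: 0.0
3 rows: shift mm [-0.17 -0.19 13.35] turn deg [0.045 0.003 0.025]
```

View pics/side1.png

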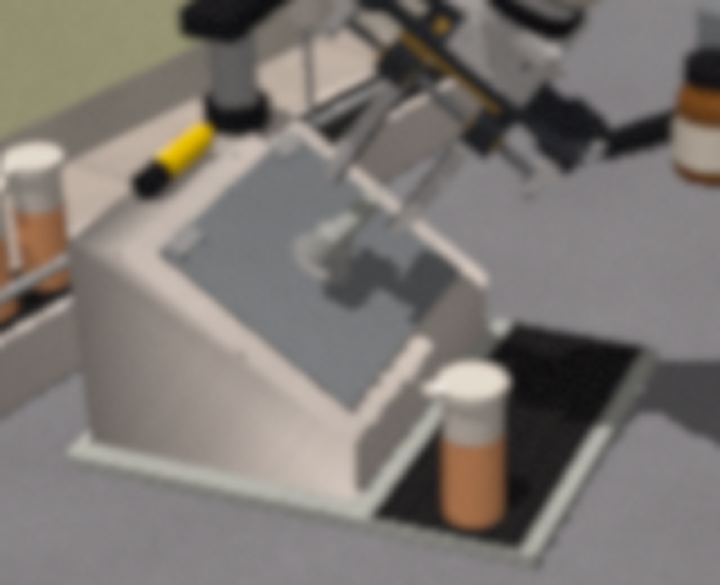

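The fingers, at about (345,170) and (405,210) in the crop, straddle the wing at (345,235). The full cup is clear of them. I'll descend and grip.

```bash
python3 -m crank '[[0.55,[0,0,0.014],[0,0,0]],[0.55,[0,0,0.014],[0,0,0]],[0.55,[0,0,0.012],[0,0,0]],[0.55,[0,0,0],[0,0,0]],[0.55,[0,0,0],[0,0,0]],[0.55,[0,0,0],[0,0,0]]]'
python3 -m crank '[[0.7,[0,0,0],[0,0,0]],[1,[0,0,0],[0,0,0]],[1,[0,0,0],[0,0,0]],[1,[0,0,0],[0,0,0]],[1,[0,0,0],[0,0,0]],[1,[0,0,0],[0,0,0]]]'
python3 - <<'E'
from h import *
from bench import robot
o=robot.get_obs(); R=Ro.from_euler("xyz",o["ee_rot"]).inv(); print("tool F,M",R.apply(o["wrist_force"]),R.apply(o["wrist_torque"]))
plan(stud(.021),RS,1)
E
```

```text
time: 9.3
tool_pos: [0.6702, 0.017, 0.1266]
ee_rot: [2.531, -0.0, 1.818]
wrist_force: [-0.2, -0.4, -0.7]
width: 0.0422
finger_force: 0.0
time: 9.9
tool_pos: [0.6709, 0.0169, 0.1277]
ee_rot: [2.529, 0.0, 1.817]
wrist_force: [4.0, 1.3, 1.6]
width: 0.026
finger_force: 30.0
tool F,M [0.24810392 4.33596005 1.06581232] [-0.55866374  0.07661144 -0.10736597]
1 rows: shift mm [-1.26 -0.14 -0.97] turn deg [ 0.118 -0.047  0.084]
```

```bash
python3 -m crank '[[1,[0,0,0],[0,0,0]],[1,[0,0,0],[0,0,0]]]'
python3 - <<'E'
from h import *
from bench import vision
for nm,(a,b,c,d) in dict(side=(150,220,250,340),top=(130,190,270,350)).items():
    s=vision.snapshot(nm); np.savez(nm+"2.npz",**s)
    cv2.imwrite(f"pics/{nm}2.png",cv2.resize(s["color"][a:b,c:d,::-1],None,fx=8,fy=8,interpolation=cv2.INTER_CUBIC))
# profile of stud from initial depth, h by (a,y)
P=pts(load("top0.npz")).reshape(-1,3); P=P[np.isfinite(P[:,0])]
L=Ro.from_euler("z",YAW).inv().apply(P-O)-[0,0.004,.1152]; h=L@n;a=L@e+.007
for lo in np.arange(-.03,.034,.004):
    j=(a>lo)&(a<lo+.004)&(abs(L[:,1])<.06)
    print(round(lo,3),[ (round(np.median(h[j&(abs(L[:,1]-y)<.004)])*1e3) if (j&(abs(L[:,1]-y)<.004)).any() else None) for y in np.arange(-.048,.049,.008)])
E
```

```text
time: 10.1
tool_pos: [0.6709, 0.0169, 0.1277]
ee_rot: [2.529, 0.0, 1.817]
wrist_force: [3.3, 1.7, 3.1]
width: 0.0259
finger_force: 30.0
-0.03 [3, 1, 1, 1, 0, -1, 3, 2, -1, -1, -1, 0, 1]
-0.026 [2, 1, None, 5, 5, None, 3, 1, -1, 0, 3, -1, -2]
-0.022 [-2, -1, None, None, None, None, None, None, None, None, -1, 0, -2]
-0.018 [0, 1, None, None, None, None, None, None, None, None, None, -3, 1]
-0.014 [-1, 1, None, None, None, None, None, None, None, None, -3, 0, 0]
-0.01 [1, 3, 22, 44, 21, 45, 46, None, None, None, 0, 1, -1]
-0.006 [1, 0, 0, 42, 46, 46, 43, 44, 45, 43, 43, 0, -1]
-0.002 [1, 0, 36, 26, 43, 46, 44, 47, 26, 3, 4, 0, -1]
0.002 [0, 0, 31, 34, 26, 33, 35, 28, 30, 36, 36, 0, -1]
0.006 [0, -1, -3, 1, 6, 12, 21, 16, 1, 2, 16, 0, -2]
0.01 [0, -2, 0, -1, 1, 2, 6, 5, 2, 2, -1, -1, 0]
0.014 [0, 1, 1, 1, -1, 1, 0, 0, -1, -1, -1, 1, 0]
0.018 [-1, 0, -2, 0, 1, -1, 0, -1, -1, -1, 0, 0, 1]
0.022 [0, -1, -1, -1, 1, -2, -1, 1, 1, -3, -2, -1, -1]
0.026 [1, 0, -3, -2, 0, 0, -1, 1, 2, 0, 1, -2, 0]
0.03 [-1, -1, 2, -1, 1, 0, -1, -1, 0, 0, 0, -1, -1]
```

View pics/side2.png

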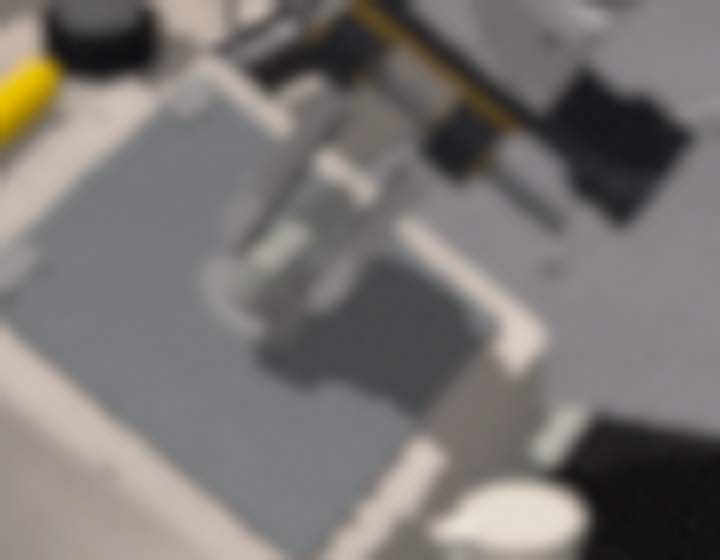

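The fingertips closed 26 mm wide, on the stud's hub below the wing at about (290,270). I'll open, back out 6 mm and grip the wing itself.

```bash
python3 -m crank '[[0.6,[0,0,0],[0,0,0]],[0.6,[0,0,0],[0,0,0]],[0.6,[0,0,-0.0065],[0,0,0]],[0.6,[0,0,0],[0,0,0]],[0.6,[0,0,0],[0,0,0]],[1,[0,0,0],[0,0,0]],[1,[0,0,0],[0,0,0]],[1,[0,0,0],[0,0,0]]]'
python3 -m crank '[[1,[0,0,0],[0,0,0]],[1,[0,0,0],[0,0,0]],[1,[0,0,0],[0,0,0]],[1,[0,0,0],[0,0,0]]]'
cat >> h.py <<'E'
def rep():
    from bench import robot
    o=robot.get_obs(); R=Ro.from_euler("xyz",o["ee_rot"]).inv(); print("tool F,M",R.apply(o["wrist_force"]).round(2),R.apply(o["wrist_torque"]).round(3),"j",o["joint_positions"].round(2))
    l=Ro.from_euler("z",YAW).inv().apply(o["tool_pos"]-O)-[0,0,.1152]
    print("h,a,y mm",(l@n*1e3).round(2),(l@e*1e3).round(2),(l[1]*1e3).round(2),"turn",np.degrees((RS.inv()*R.inv()).as_rotvec()).round(2))
E
python3 -c "from h import *;rep()"
```

```text
time: 11.0
tool_pos: [0.6663, 0.016, 0.1314]
ee_rot: [2.532, -0.001, 1.818]
wrist_force: [-0.1, -0.7, -1.0]
width: 0.0171
finger_force: 0.0
time: 11.4
tool_pos: [0.6675, 0.0163, 0.1326]
ee_rot: [2.529, -0.0, 1.817]
wrist_force: [5.1, 1.3, -1.1]
width: 0.0118
finger_force: 29.8
tool F,M [0.05 3.67 3.91] [-0.535  0.034  0.009] j [-0.19 -0.01  1.75  0.33  0.86 -0.58]
h,a,y mm 26.07 -6.86 6.43 turn [-0.12  0.07 -0.06]
```

```bash
python3 -m crank '[[1,[0,0,0.004],[0,0,0]],[1,[0,0,0.004],[0,0,0]],[1,[0,0,0.003],[0,0,0]],[1,[0,0,0],[0,0,0]],[1,[0,0,0],[0,0,0]]]'
python3 -c "from h import *;rep()"
```

```text
time: 11.9
tool_pos: [0.673, 0.0176, 0.1248]
ee_rot: [2.529, 0.0, 1.818]
wrist_force: [-6.0, 0.5, 8.1]
width: 0.0118
finger_force: 29.9
tool F,M [ 1.99 -0.03 -9.92] [ 0.246  0.22  -0.024] j [-0.18  0.    1.75  0.33  0.85 -0.58]
h,a,y mm 16.4 -6.73 6.36 turn [-0.08  0.06 -0.12]
```

```bash
python3 -m crank '[[1,[0,0,0.001],[0,0,2]],[1,[0,0,0],[0,0,5]],[1,[0,0,0],[0,0,5]],[1,[0,0,0],[0,0,5]],[1,[0,0,0],[0,0,5]],[1,[0,0,0],[0,0,5]],[1,[0,0,0],[0,0,0]],[1,[0,0,0],[0,0,0]]]'
python3 -c "from h import *;rep()"
```

```text
time: 12.7
tool_pos: [0.6741, 0.0176, 0.1249]
ee_rot: [2.58, -0.264, 1.423]
wrist_force: [-4.9, 0.9, 8.6]
width: 0.0119
finger_force: 29.9
tool F,M [ 2.42  0.2  -9.64] [ 0.201  0.146 -0.018] j [-0.18  0.01  1.75  0.33  0.84 -0.11]
h,a,y mm 15.89 -5.7 6.15 turn [-0.19  0.07 26.88]
```

```bash
python3 -m crank '[[1,[0,0,0],[0,0,6]],[1,[0,0,0],[0,0,6]],[1,[0,0,0],[0,0,6]],[1,[0,0,0],[0,0,6]],[1,[0,0,0],[0,0,6]],[1,[0,0,0],[0,0,6]],[1,[0,0,0],[0,0,0]],[1,[0,0,0],[0,0,0]]]'
python3 -c "from h import *;rep()"
```

```text
time: 13.5
tool_pos: [0.6749, 0.0168, 0.1258]
ee_rot: [2.828, -0.54, 0.805]
wrist_force: [-4.1, -1.3, 9.2]
width: 0.0116
finger_force: 29.9
tool F,M [ 1.5   1.07 -9.94] [-0.036  0.057  0.013] j [-0.18  0.01  1.75  0.33  0.84  0.52]
h,a,y mm 16.27 -4.7 5.2 turn [-0.32  0.09 62.87]
```

```bash
python3 -m crank '[[1,[0,0,0],[0,0,5]],[1,[0,0,0],[0,0,5]],[1,[0,0,0],[0,0,5]],[1,[0,0,0],[0,0,1.5]],[1,[0,0,0],[0,0,0]],[1,[0,0,0],[0,0,0]]]'
python3 -c "from h import *;rep()"
```

```text
time: 14.1
tool_pos: [0.6752, 0.0163, 0.1261]
ee_rot: [3.009, -0.604, 0.472]
wrist_force: [-3.3, -3.1, 7.9]
width: 0.0119
finger_force: 29.9
tool F,M [ 0.91  2.47 -8.67] [-0.322 -0.    -0.012] j [-0.19  0.01  1.75  0.33  0.84  0.81]
h,a,y mm 16.4 -4.43 4.61 turn [-0.38  0.11 79.35]
```

```bash
python3 -m crank '[[0.6,[0,0,0],[0,0,0]],[0.6,[0,0,0],[0,0,0]],[0.6,[0,0,0],[0,0,0]],[0.6,[0,0,-0.02],[0,0,0]],[0.6,[0,0,-0.045],[0,0,0]],[0.6,[0,0,-0.045],[0,0,0]],[0.6,[0,0,-0.045],[0,0,0]],[0.6,[0,0,-0.04],[0,0,0]]]'
python3 -m crank '[[0.6,[-0.01,0.04,-0.03],[0,0,0]],[0.6,[-0.01,0.04,-0.03],[0,0,0]],[0.6,[-0.01,0.04,-0.03],[0,0,0]],[0.6,[-0.01,0.04,-0.03],[0,0,0]],[0.6,[0,0,0],[0,0,0]],[0.6,[0,0,0],[0,0,0]]]'
python3 - <<'E'
from h import *
from bench import vision
s=vision.snapshot("top"); np.savez("top3.npz",**s); s2=vision.snapshot("side"); np.savez("side3.npz",**s2)
a=cv2.resize(s["color"][120:300,240:520,::-1],(700,450)); cv2.imwrite("pics/top3.png",a)
for q in(s,s2):
    P=pts(q).reshape(-1,3); P=P[np.isfinite(P[:,0])]
    L=Ro.from_euler("z",YAW).inv().apply(P-O)-[0,0.005,.1152]; h=L@n;a=L@e+.006
    w=(h>.025)&(h<.06)&(abs(a)<.045)&(abs(L[:,1])<.045)
    f=w&(h>np.percentile(h[w],60)-.003)
    print(w.sum(),"h",np.percentile(h[w],[50,75,90]),"rect a,y",cv2.minAreaRect(np.c_[a[f],L[f,1]].astype(np.float32)*1000))
    b=(P[:,2]>.006)&(abs(P[:,0]-.436)<.075)&(abs(P[:,1]+.364)<.075)&(P[:,2]<.11)
    print("bin z",np.percentile(P[b,2],[10,50,90,98])) if b.sum()>5 else 0
E
```

```text
time: 14.9
tool_pos: [0.5633, -0.0099, 0.283]
ee_rot: [3.015, -0.598, 0.47]
wrist_force: [0.7, -0.2, 0.0]
width: 0.0376
finger_force: 0.0
time: 15.5
tool_pos: [0.5305, -0.186, 0.3717]
ee_rot: [3.017, -0.598, 0.466]
wrist_force: [0.1, 0.2, -1.0]
width: 0.0376
finger_force: 0.0
157 h [0.04206541 0.04328795 0.0447196 ] rect a,y ((-0.7889518737792969, -1.0623950958251953), (67.20209503173828, 11.779478073120117), 9.468145370483398)
bin z [0.00644072 0.03527119 0.07567975 0.10118629]
171 h [0.03707403 0.04225    0.04391849] rect a,y ((-0.3008270263671875, -0.06554603576660156), (68.77980041503906, 18.155868530273438), 10.941158294677734)
bin z [0.02080879 0.07181725 0.10361954 0.10896996]
```

View pics/top3.png

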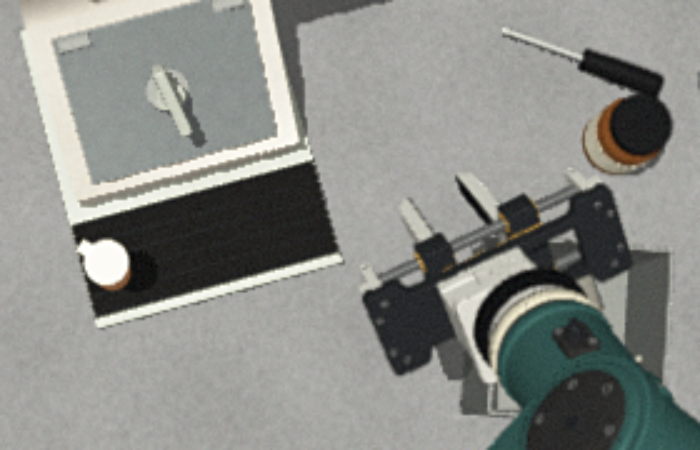

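The wing at (172,100) is turned about 80° and has sprung back to about 2.5 mm in. The full cup at (107,262) hasn't moved. The arm hides the bin, so I'll move it aside to check.

```bash
python3 -m crank '[[0.6,[0,-0.045,0],[0,0,0]],[0.6,[0,-0.045,0],[0,0,0]],[0.6,[0,-0.045,0],[0,0,0]],[0.6,[0,-0.045,0],[0,0,0]],[0.6,[0,-0.045,0],[0,0,0]],[0.6,[0,-0.045,0],[0,0,0]],[0.6,[0,0,0],[0,0,0]],[0.6,[0,0,0],[0,0,0]]]'
python3 - <<'E'
from h import *
from bench import vision
s=vision.snapshot("top")
cv2.imwrite("pics/top4.png",cv2.resize(s["color"][120:300,240:520,::-1],(700,450)))
E
```

```text
time: 16.4
tool_pos: [0.4256, 0.0659, 0.3436]
ee_rot: [3.015, -0.599, 0.477]
wrist_force: [-1.0, -0.2, 0.2]
width: 0.0373
finger_force: 0.0
```

View pics/top4.png

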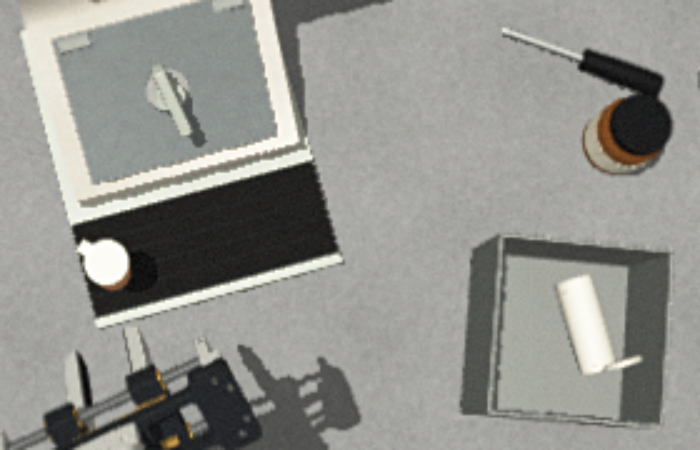

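The empty cup lies in the bin at (585,325), the stud is turned and the full cup stands at (107,262).

```bash
python3 -c "
from bench import robot
print(robot.close_job())"
```

```text
the job is handed in; nothing more can be done
None
```

I handed the job in: in the last images the empty cup lies in the bin, the stud is turned about 80° and sprung back to roughly 2.5 mm in, and the full cup hasn't moved; the hand-in gave no verdict.

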